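# Set the tallest board from the leaning stack on the table easel

## Robot

A 7-joint arm with a two-finger parallel gripper is mounted at the origin on the work surface. World frame = base frame: x ahead of the robot, y to its left, z up, the work surface at z = 0. Lengths are in m, angles in rad, forces in N, time in s.
With the tool pointing down it reaches from about 0.425 to 0.925 m from the base axis. Payload 6.8 kg.
Tool frame: the origin (TCP) lies between the finger pads; the fingertips stand 17 mm ahead of it and the grasp point (between the pads) lies 2 mm behind it; z points along the fingers, x is the direction in which the jaws open and shut, and the axes are right-handed (so a half turn about z gives the same grasp; the last joint's range is limited). The gripper opens to 85 mm and grips with 20 to 120 N. Pads are 22 mm wide; open, the fingers measure 114 mm over their backs; the gripper's body (76 mm by 85 mm) begins 54 mm behind the grasp point. The pads swing forward as they close: fully open they stand 13 mm farther back than shut.
Start: joints at [-1.449, 0.477, 0.022, 1.555, -0.011, 1.109, -0.083], TCP at [0.154, 0.657, 0.248] pointing down, gripper open.
Joint ranges: [-2.96, 2.96], [-0.34, 2.1], [-1.41, 1.46], [0.24, 2.44], [-1.37, 4.51], [0.17, 1.92], [-2.96, 2.96]. Speed limits (rad/s): [2.39, 2.39, 3.14, 3.14, 3.14, 3.14, 3.14].

## Interface

Orientations are given as a unit quaternion [w, x, y, z].
In Python, from station import readout, read_camera, get_calibration, bot, models gives the robot as it stands.
- The arm moves only by the tool carry_out, never from a script. Its argument "deltas" is a list of rows, each a list of 2 entries, a list of its own where there are three numbers: the shift along the tool's x, y, z in cm, then the turn about the tool's z in degrees. A call has 1 to 10 rows; each row is the pose to reach, as a shift and turn from the pose measured when the call began, along the tool's axes at that moment; what a row does not reach only later rows make up. A row lasts 1/8 s, in which the tool goes at most 62.5 mm and 10.7 degrees, less where a joint would pass 70% of its speed; a pose out of reach is approached as far as the arm can. A call with a gripper value outside its range is refused whole. "hand" is the opening, from 0 (shut) to 1 (fully open), set as the call begins (left out, the last holds). The fingers move at their own pace and stop on an object; "newtons" is the grip in N (left out, the last holds). Time passes only in rows, so rows that repeat a pose let the fingers close. It gives the time, the measured TCP pose, the force and the opening at its end, in the units of the state.
- readout.get_obs(): the state, without advancing time (a new reading comes with each control period).
- read_camera(name): name is "scene" or "side" or "wrist"; returns the picture (400x640x3 uint8, red, green, blue); there is no depth.
- get_calibration(name): a dict with "fov_y" (degrees; the focal length in pixels is half the picture's height over the tangent of half this angle, whatever the lens; pixels are square), "cx", "cy" (the principal point, pixels), "world_from_camera" (4x4, takes a point from camera to world coordinates). Camera axes: x right, y down, z forward; pixel columns grow to the right and rows downward; lengths in m; the calibration is good to about 2 mm. The wrist camera is an equidistant fisheye: a pixel r from the principal point sees the ray r / f radians off the axis. A picture is of the moment at which its call begins: read the wrist's pose just before it. get_calibration takes no time and is no camera call; for the wrist camera it gives the pose at the moment of the call.
- bot.hand_in(): hands the job in, once; it reports no verdict.
Trained networks look in the newest picture that a camera, given by its name, has taken for a name from the list of things; names that differ only in an ending like _2 or _b are one class to them, and where a whole thing is asked for, a point or a joint stands for the part that bears it (a point fixed in the world has none). Each returns a list of dicts, best first, with "score" (0 to 1); they miss things now and then, are a little off and sometimes report something else, mostly with a low value. They report only what shows in the picture. A call takes as long as a camera call.
- models.spot_in(query, camera): "centre" ([row, column] in pixels, amid what is visible of it).
The state is a dict: "t": time; "q": joint angles; "joint_vel": joint speeds; "joint_torque": joint torques, N m; "eef_pos": TCP position; "tool_rot": TCP orientation; "contact_force": force on the tool from outside, world axes, zero at the start; "torque": the same for the moment, N m; "gripper_width": opening from 0.0 (shut) to 1.0 (fully open).
Only numpy, scipy, OpenCV 4.12 (cv2) and the standard library are available. Lean on these libraries where they do the work, as an engineer would, in place of code of your own. Each camera call takes 0.05 s, during which the arm holds its last target. There are 200 camera calls.

## Task

Draw the tallest of the five plywood boards, and only that one, out of the leaning stack in the bin and set it up on the table easel, standing in the tray, centred, and leaning back against the two uprights. The tray is clamped at an unknown height, so feel for it: keep hold of the board until it stands in the tray, do not let it drop. Leave the other four boards in the bin and do not disturb the other things on the table.

Things in the scene. Friction and masses are not known exactly. Their poses are not given: they have to be found in the camera images.
- bin: Open wooden browser bin, fixed, 190 x 222 mm. Origin on the table, z up; the stack faces its +x. The five boards stand face to face on its sloping floor (square to them, rear end at x 0, z 32 mm) and lean back, tops towards -x, 0.45 rad from vertical. Its walls reach at most 83 mm up along the boards.
- tall_board: The wanted board: bare plywood, 10 x 160 x 140 mm high, about 0.14 kg, the tallest, third of the five. Its rim stands 14 to 20 mm (along the board) above the edges of the others; only this rim is free to grip. Origin: middle of its bottom edge face; z runs up the board, y along its width, x through its thickness, to the bin's front.
- tall_board_top (a point): Middle of the wanted board's top edge face, 140 mm from its origin along z.
- easel: Wooden table easel, fixed. Origin on the table amid its base, z up; its front faces +x. Two uprights 20 mm wide at y = -50 and 50 mm lean back (tops to -x) 0.42 rad from vertical and end 155 mm up along their slope; nothing is above them. The plane of their front faces meets the table at x = 50 mm. A tray for the board's bottom edge slides on them.
- easel_mid (a point): Point of the easel midway between its uprights, in the plane of their front faces, 75 mm up along their slope: the highest the tray's floor can be. The floor is clamped 0 to 35 mm below it along the slope; its place is not reported, so feel or look for it. Tray: 230 mm long, floor square to the uprights, 18 mm deep from them to a lip rising 10 mm. The clamp holds a 50 N push.
- board_a: Plywood board 10 x 170 x 122 mm, rearmost in the stack; to stay in the bin. Origin and axes as for the wanted board.
- board_b: Plywood board 10 x 160 x 126 mm, second from the rear, behind the wanted board; to stay in the bin.
- board_c: Plywood board 10 x 165 x 124 mm, in front of the wanted board; to stay in the bin.
- board_d: Plywood board 10 x 155 x 120 mm, frontmost; to stay in the bin.
- tape_roll: Roll of clear tape lying flat, 68 mm across, 24 mm high, between bin and easel; bystander. Origin: centre of its underside.
- glue_bottle: White glue bottle, 48 mm across, 130 mm high; bystander. Origin: centre of its underside.
- paint_jar: Paint jar, 64 mm across, 75 mm high; bystander. Origin: centre of its underside.
- brush: Brush 200 mm long, lying flat on the near side; bystander. Origin: its middle, underside.
- marker: Marker pen 130 mm long, 16 mm thick, lying; bystander. Origin: its middle, underside.
- pencil_pot: White pot of pencils, 76 mm across, pencils up to 180 mm high; bystander. Origin: centre of its underside.
- steel_rule: Steel rule 300 x 28 x 4 mm, lying flat; bystander. Origin: centre of its underside.

How it is judged:
On the way, in this order (a step that is already met when the one before it is completed fails the run):
1. the tall board is drawn up out of the stack, held in the gripper (height (world z) of tall_board above 0.15 m and contact force between the fingers and tall_board above 0.5 N), for 0.1 s.
2. the board is set down in the easel's tray while still held (x of tall_board in the frame of easel between 0.01 and 0.056 m and z of tall_board in the frame of easel between 0.032 and 0.082 m and y of tall_board in the frame of easel between -0.03 and 0.03 m and contact force between the fingers and tall_board above 0.5 N and contact force between tall_board and easel above 0.5 N and linear speed of tall_board below 0.03 m/s), for 0.1 s.
At the end, for the whole second after the job is handed in: The tall board rests in the easel's tray (foot 10 to 56 mm ahead of the easel's origin, 32 to 82 mm up), foot and top within 20 mm of its centre line, leaning back 0.35 to 0.55 rad, square within 0.1 rad, still and borne by it; the other boards' feet within 40 mm of their start (x of tall_board in the frame of easel between 0.01 and 0.056 m and z of tall_board in the frame of easel between 0.032 and 0.082 m and y of tall_board in the frame of easel between -0.02 and 0.02 m and y of tall_board_top in the frame of easel between -0.02 and 0.02 m and angle between tall_board's own z axis and vertical between 0.35 and 0.55 rad and x of tall_board_top in the frame of easel below 0 m and angle between the y axis of tall_board and the y axis of easel, either way round below 0.1 rad and contact force between tall_board and easel above 0.3 N and linear speed of tall_board below 0.02 m/s and angular speed of tall_board below 0.1 rad/s and distance of each of board_a, board_b, board_c, board_d from where it was at the start of the episode below 0.04 m); the robot touches nothing.
It fails at once if the tall board is dropped (moves faster than 0.4 m/s while not held) (linear speed of tall_board above 0.4 m/s and contact force between the fingers and tall_board below 0.05 N).
It fails at once if another board is drawn out of the bin (moved more than 60 mm) (distance of any of board_a, board_b, board_c, board_d from where it was at the start of the episode above 0.06 m).
It fails at once if a bystander is moved more than 50 mm (distance of any of tape_roll, glue_bottle, paint_jar, brush, marker, pencil_pot, steel_rule from where it was at the start of the episode above 0.05 m).
It also fails if it takes over 51 s, if anything falls off the work surface, if the arm or the gripper's body presses on something with over 40 N, if the wrist force passes 120 N, or if a joint passes its speed limit or range.

## Working session

There is one attempt and no reset: what is moved stays moved. The work goes in short steps, Python scripts to look and compute and a tool call to move; the robot and the scene stay as the last step left them, time stands still between calls to the robot, and variables do not carry over. Pictures are saved under pics/ and viewed, about 8 in all and at most 12, crops included, and the job is handed in when it is done.

Besides the shell and the picture viewer there is one more tool, called after ">>>" as name(argument=value, ...), one argument or row to a line, values as JSON. carry_out: Moves the arm, as the interface text tells. Its arguments: {"type":"object","properties":{"deltas":{"type":"array"},"hand":{"type":"number"},"newtons":{"type":"number"}},"required":["deltas"]}

```bash
mkdir -p pics; cat > h.py <<'E'
import numpy as np, cv2
from station import readout, read_camera, get_calibration, bot, models
from scipy.spatial.transform import Rotation as R
def ray(c,cal,px):  # px=(row,col)
    f=200/np.tan(np.radians(cal["fov_y"])/2); u=(px[1]-cal["cx"])/f; v=(px[0]-cal["cy"])/f
    T=np.array(cal["world_from_camera"])
    if c=="wrist":
        r=np.hypot(u,v); d=np.array([u*np.sinc(r/np.pi),v*np.sinc(r/np.pi),np.cos(r)])
    else: d=np.array([u,v,1.])
    d=T[:3,:3]@d; return T[:3,3],d/np.linalg.norm(d)
def onz(c,cal,px,z):
    o,d=ray(c,cal,px); return o+d*(z-o[2])/d[2]
def proj(c,cal,p):
    f=200/np.tan(np.radians(cal["fov_y"])/2); T=np.linalg.inv(np.array(cal["world_from_camera"]))
    q=T[:3,:3]@np.asarray(p)+T[:3,3]
    if c=="wrist":
        r=np.hypot(q[0],q[1]); th=np.arctan2(r,q[2]); return np.array([cal["cy"]+f*th*q[1]/r,cal["cx"]+f*th*q[0]/r])
    return np.array([cal["cy"]+f*q[1]/q[2],cal["cx"]+f*q[0]/q[2]])
def tri(rays):
    A=0;b=0
    for o,d in rays:
        M=np.eye(3)-np.outer(d,d);A=A+M;b=b+M@o
    return np.linalg.solve(A,b)
def save(n,im): cv2.imwrite(f"pics/{n}.png",im[:,:,::-1])
def Rt(o): return R.from_quat(np.roll(o["tool_rot"],-1)).as_matrix()
E
python3 - <<'E'
from h import *
o=readout.get_obs();print(o)
for c in("scene","side","wrist"):
    cal=get_calibration(c);im=read_camera(c);save(c+"0",im)
    T=np.array(cal["world_from_camera"]);print(c,cal["fov_y"],T[:3,3].round(3),T[:3,2].round(2))
    for q in("bin","tall_board","tall_board_top","easel","easel_mid","tape_roll","glue_bottle"):
        for d in models.spot_in(q,c)[:2]: print(" ",q,np.round(d["centre"]),round(d["score"],2))
a=[cv2.imread(f"pics/{c}0.png") for c in("scene","side")]
cv2.imwrite("pics/a.png",cv2.resize(np.vstack(a),(480,600)))
E
```

```text
{'t': 0.0, 'q': array([-1.44911219,  0.4778076 ,  0.02232955,  1.55643056, -0.01148341,
        1.10928706, -0.08312526]), 'joint_vel': array([-0.00046109, -0.00156412, -0.00151436, -0.00042767, -0.00072565,
       -0.00133652, -0.00268204]), 'joint_torque': array([-9.10421750e-04, -5.96436310e+01,  1.60744373e+00, -2.81192440e+01,
        1.23478522e-02,  9.36484372e-03,  4.24080474e-05]), 'eef_pos': array([0.15362773, 0.65672292, 0.24732928]), 'tool_rot': array([ 6.15364405e-04,  7.83502928e-01,  6.21387437e-01, -6.59796077e-04]), 'contact_force': array([ 0.72045034,  0.42532053, -0.02130449]), 'torque': array([ 0.0293036 , -0.04488869, -0.03864393]), 'gripper_width': 1.0027930424603593}
scene 52.64988719737156 [ 1.052 -0.436  0.955] [-0.46  0.41 -0.79]
  bin [196. 396.] 0.66
  bin [289. 269.] 0.26
  tall_board [154. 373.] 0.58
  tall_board_top [150. 374.] 0.8
  easel [286. 266.] 0.85
  easel [227. 335.] 0.45
  tape_roll [221. 329.] 0.87
  glue_bottle [273. 370.] 0.86
side 47.92344877626092 [ 0.448 -1.014  0.793] [ 0.09  0.83 -0.55]
  bin [192. 323.] 0.55
  tall_board [375. 349.] 0.42
  tall_board_top [160. 316.] 0.72
  easel_mid [282. 356.] 0.91
  easel_mid [172. 328.] 0.34
  tape_roll [237. 323.] 0.55
  glue_bottle [224. 396.] 0.8
  glue_bottle [175. 327.] 0.24
wrist 65.70646984690485 [0.077 0.676 0.373] [ 0.3  -0.07 -0.95]
  bin [382. 172.] 0.74
  easel [382.  50.] 0.96
  easel_mid [386.  52.] 0.89
  easel_mid [382. 174.] 0.67
  glue_bottle [387. 174.] 0.36
```

View pics/scene0.png

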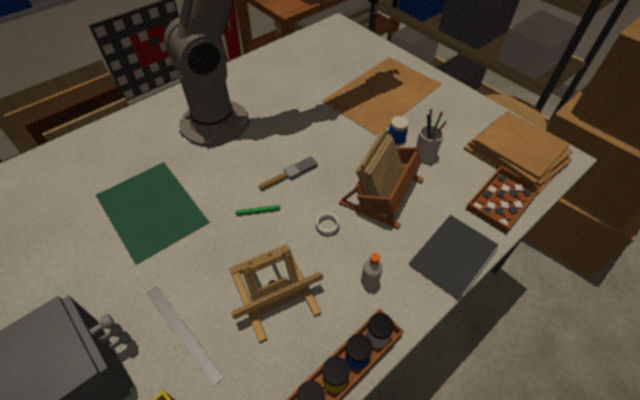

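View pics/side0.png

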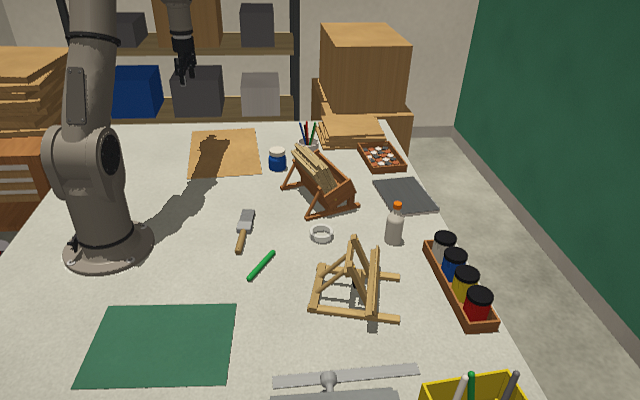

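View pics/wrist0.png

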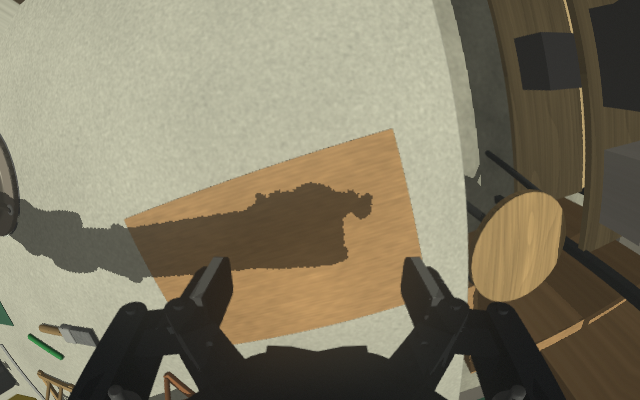

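The scene view shows the bin at about (row 185, col 390) and the easel at (285, 275). The side view shows the bin at (180, 320) and the easel at (280, 355). Neither is in the wrist view yet. I'll triangulate both and look at crops.

```bash
python3 - <<'E'
from h import *
P={"top":((150,374),(160,316)),"easel_mid~":((286,266),(282,356)),"tape":((221,329),(237,323)),"glue":((273,370),(224,396))}
cs,cd=get_calibration("scene"),get_calibration("side")
for k,(a,b) in P.items(): print(k,tri([ray("scene",cs,a),ray("side",cd,b)]).round(3))
s=cv2.imread("pics/scene0.png");d=cv2.imread("pics/side0.png")
def c(im,r,cc): return cv2.resize(im[r:r+100,cc:cc+133],(400,300),interpolation=cv2.INTER_CUBIC)
cv2.imwrite("pics/b.png",np.vstack([np.hstack([c(s,125,325),c(s,240,215)]),np.hstack([c(d,130,260),c(d,228,290)])]))
E
```

```text
top [0.576 0.18  0.166]
easel_mid~ [ 0.64  -0.244  0.051]
tape [0.584 0.014 0.001]
glue [ 0.787 -0.036  0.063]
```

View pics/b.png

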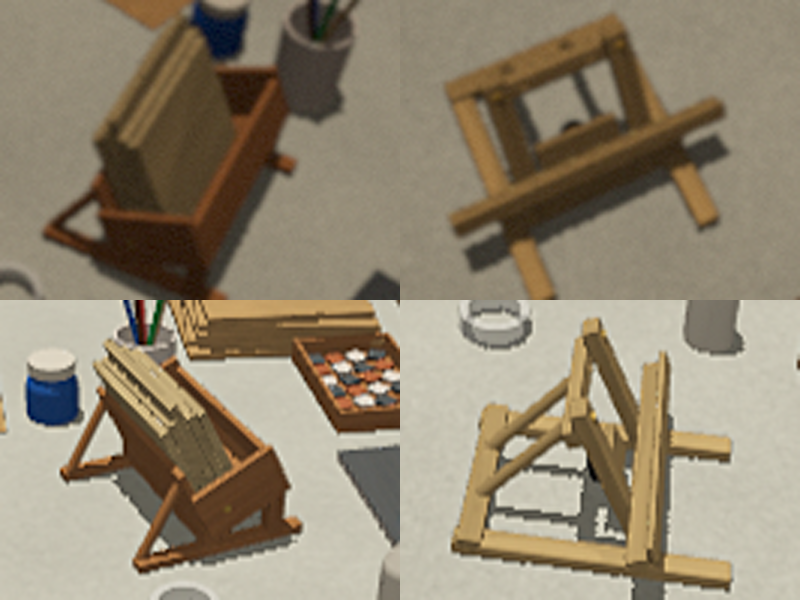

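The top crops show the stack's fan of five top edges, with the third one highest. The bottom ones show the easel with its tray and lip, and its ends are clear in both views. I'll triangulate the lip ends, upright tops and the bin's front wall.

```bash
python3 - <<'E'
from h import *
cs,cd=get_calibration("scene"),get_calibration("side")
P={"lipN":((311.7,231.7),(313,368)),"lipF":((273.3,321.7),(245,377)),"upN":((272,248),(262,349)),"upF":((253,290),(235,354)),
"binN":((196.7,390),(180.7,350.7)),"binF":((150,420.7),(150.7,318.3))}
Q={}
for k,(a,b) in P.items():
    r=[ray("scene",cs,a),ray("side",cd,b)];p=Q[k]=tri(r)
    print(k,p.round(3),[round(float(np.linalg.norm(np.cross(p-o,d)))*1000,1) for o,d in r])
for a,b in("lipN","lipF"),("upN","upF"),("binN","binF"):
    v=Q[b]-Q[a];m=(Q[a]+Q[b])/2;print(a,"len",np.linalg.norm(v).round(3),"ydir deg",np.degrees(np.arctan2(v[1],v[0])).round(1),"mid",m.round(3))
o=readout.get_obs();print(Rt(o).round(3))
E
```

```text
lipN [ 0.646 -0.345  0.058] [0.8, 0.8]
lipF [ 0.712 -0.127  0.068] [0.3, 0.3]
upN [ 0.618 -0.268  0.131] [7.0, 7.0]
upF [ 0.644 -0.167  0.13 ] [4.1, 4.1]
binN [0.682 0.141 0.107] [5.6, 5.6]
binF [0.611 0.354 0.097] [1.1, 1.1]
lipN len 0.227 ydir deg 73.0 mid [ 0.679 -0.236  0.063]
upN len 0.104 ydir deg 75.3 mid [ 0.631 -0.217  0.131]
binN len 0.225 ydir deg 108.4 mid [0.647 0.248 0.102]
[[ 0.228  0.974  0.   ]
 [ 0.974 -0.228  0.   ]
 [ 0.     0.    -1.   ]]
```

>>> carry_out(
  deltas=[
    [[-3.4,5,-0.5],6],
    [[-6.9,10,-1],12],
    [[-10.3,15,-1.5],18],
    [[-13.7,20,-2],24],
    [[-17.2,24.9,-3],30],
    [[-20.6,29.9,-4],36],
    [[-24,34.8,-4],42],
    [[-27.4,39.8,-4],48],
    [[-30.9,44.7,-4],54],
    [[-34.3,49.7,-4],58.4],
  ],
  hand=0.5,
  newtons=30,
)

```text
t: 2.45
eef_pos: [0.5606, 0.2087, 0.2886]
tool_rot: [-0.0, 0.987, 0.159, 0.0]
contact_force: [0.5, 1.0, 0.2]
gripper_width: 0.5
```

```bash
python3 - <<'E'
from h import *
o=readout.get_obs();print(o["t"],o["eef_pos"],Rt(o)[:,0],o["gripper_width"],o["contact_force"])
cal=get_calibration("wrist");im=read_camera("wrist");save("w1",im)
import pickle;pickle.dump((o,cal),open("w1.pkl","wb"))
for q in("tall_board","tall_board_top"):
    for d in models.spot_in(q,"wrist")[:2]: print(" ",q,np.round(d["centre"]),round(d["score"],2),onz("wrist",cal,d["centre"],.17))
E
```

```text
2.45 [0.56062181 0.20867479 0.28864683] [9.49452615e-01 3.13909626e-01 6.91983191e-04] 0.5004482304901123 [0.4724519  0.9590237  0.20228004]
  tall_board [190. 311.] 0.58 [0.55442037 0.21689511 0.17      ]
  tall_board_top [193. 313.] 0.76 [0.55669673 0.21467865 0.17      ]
```

View pics/w1.png

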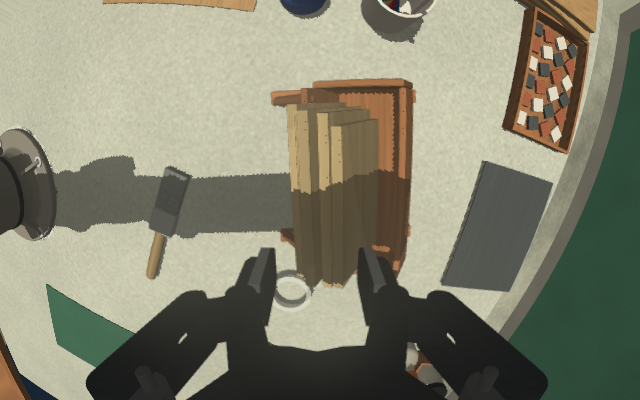

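The wrist view shows the stack almost end-on, with the fan of top edges at columns 288–378 and rows 105–285. Next is an enlargement.

```bash
python3 - <<'E'
import cv2
im=cv2.imread("pics/w1.png")[90:300,270:420]
im=cv2.convertScaleAbs(im,alpha=1.5)
a=cv2.resize(im[:100],(750,500),interpolation=cv2.INTER_CUBIC)
b=cv2.resize(im[110:],(750,500),interpolation=cv2.INTER_CUBIC)
cv2.imwrite("pics/w1c.png",cv2.resize(cv2.vconcat([a,b]),(450,600)))
cv2.imwrite("pics/w1c.png",cv2.hconcat([cv2.resize(a,(400,267)),cv2.resize(b,(400,267))])) if 0 else cv2.imwrite("pics/w1c.png",cv2.resize(im,(429,600),interpolation=cv2.INTER_CUBIC))
E
```

```text
(no output)
```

View pics/w1c.png

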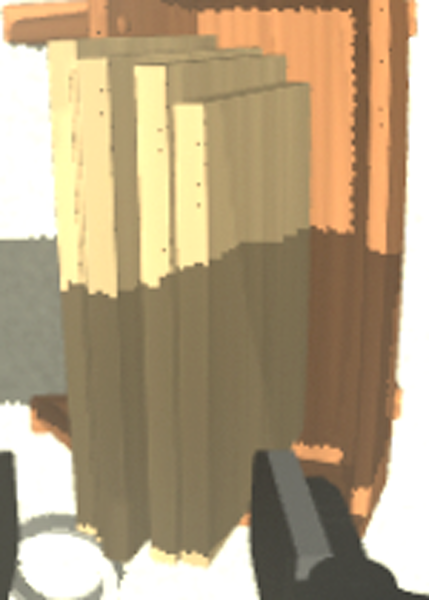

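```bash
cat > fit.py <<'E'
from h import *
import pickle
from scipy.optimize import least_squares
o,cal=pickle.load(open("w1.pkl","rb"))
g=.45
B={"a":(5,170,122),"b":(15,160,126),"t":(25,160,140),"c":(35,165,124),"d":(45,155,120)}
def pt(p,b,dx,sy,up=1):
    s,w,h=B[b]; s=(s+dx)/1000;h=h/1000*up
    x=s*np.cos(g)-h*np.sin(g); z=.032+s*np.sin(g)+h*np.cos(g)+p[3]; y=sy*w/2000
    c,n=np.cos(p[2]),np.sin(p[2]); return np.array([p[0]+c*x-n*y,p[1]+n*x+c*y,z])
O=[("t",-5,1,78,57),("t",5,1,108,57),("c",-5,1,135,64),("c",5,1,168,64),("d",-5,1,175,103),("d",5,1,207,100),("c",-5,-1,150,550),("d",5,-1,210,562)]
def px(u,v): return np.array([90+v/2.857,270+u/2.857])
f=lambda p:np.concatenate([proj("wrist",cal,pt(p,b,d,s))-px(u,v) for b,d,s,u,v in O])
r=least_squares(f,[.58,.22,.32,0],loss="soft_l1");p=r.x
if __name__=="__main__":
    print(p.round(4),np.degrees(p[2]));print(f(p).reshape(-1,2).round(1))
    T=pt(p,"t",0,0);print("tall top",T)
    ims=[]
    for c in("scene","side"):
        im=cv2.imread(f"pics/{c}0.png");q=get_calibration(c);r0,c0=(125,325) if c=="scene" else (130,260)
        k=cv2.resize(im[r0:r0+100,c0:c0+133],(532,400),interpolation=cv2.INTER_CUBIC)
        for b in B:
            for d in(-5,5):
                L=[(proj(c,q,pt(p,b,d,s))-[r0,c0])[::-1]*4 for s in(-1,1)]
                cv2.line(k,*[tuple(int(t) for t in l) for l in L],(0,0,255) if b=="t" else (0,255,0),1)
        ims.append(k)
    cv2.imwrite("pics/ov.png",cv2.resize(np.hstack(ims),(800,300)))
E
python3 fit.py
```

```text
[0.5935 0.2093 0.3506 0.0021] 20.08916994006224
[[ 6.7 -0.1]
 [ 6.5  0.8]
 [-0.   0.2]
 [-0.2 -0. ]
 [-7.9 -0.3]
 [-6.8 -0. ]
 [ 4.8 -0. ]
 [-1.4 -0.5]]
tall top [0.5574093  0.19612463 0.17107855]
```

View pics/ov.png

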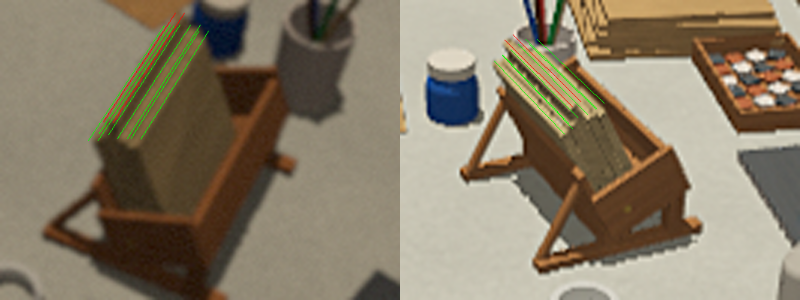

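The overlay fits: the red third-board lines lie on its top edge in both views, and the z offset agrees to 2 mm. I'm descending now.

>>> carry_out(
  deltas=[
    [[-0.5,0.3,4],-1.8],
    [[-0.5,0.3,8],-1.8],
    [[-0.5,0.3,10.2],-1.8],
    [[-0.5,0.3,10.4],-1.8],
    [[-0.5,0.3,10.4],-1.8],
  ],
  hand=0.5,
)

```text
t: 3.22
eef_pos: [0.558, 0.2025, 0.1853]
tool_rot: [0.0, 0.985, 0.173, 0.001]
contact_force: [0.1, -0.2, 0.4]
gripper_width: 0.499
```

```bash
python3 - <<'E'
from h import *
o=readout.get_obs();print(o["t"],o["eef_pos"],Rt(o)[:,0],o["contact_force"])
im=read_camera("wrist");save("w2",im)
cv2.imwrite("pics/w2c.png",cv2.convertScaleAbs(cv2.resize(im[200:400,200:440,::-1],(720,600),interpolation=cv2.INTER_CUBIC),alpha=1.8))
E
```

```text
3.225 [0.55803105 0.2025302  0.18533668] [0.94029872 0.34034594 0.00171944] [ 0.14494384 -0.18284371  0.41497761]
```

View pics/w2c.png

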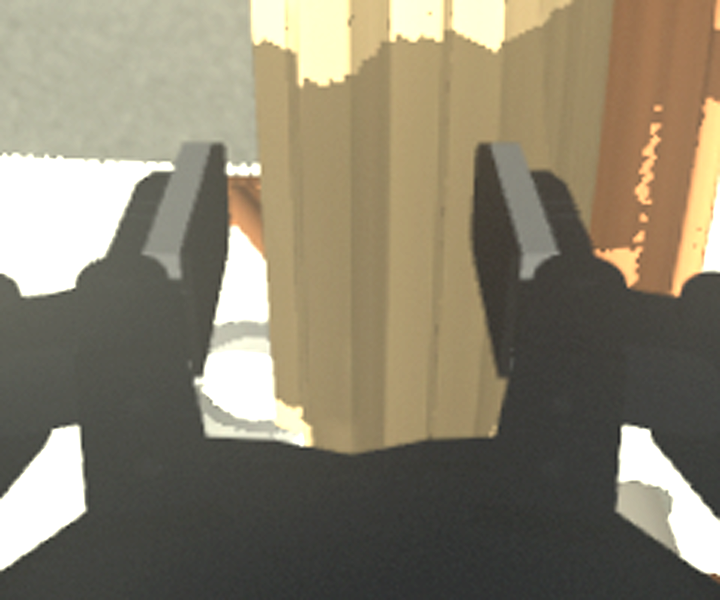

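The crop shows the third board's rim at columns 298–350 of the enlargement, between the open fingers (tips at 225 and 478). The gripper sits about 4 mm ahead of it, so I'll shift back, go slightly deeper and close.

>>> carry_out(
  deltas=[
    [[-0.3,0,0.3],0],
    [[-0.3,0,0.5],0],
    [[-0.3,0,0.5],0],
    [[-0.3,0,0.5],0],
    [[-0.3,0,0.5],0],
    [[-0.3,0,0.5],0],
  ],
  hand=0,
  newtons=25,
)

```text
t: 4.03
eef_pos: [0.5552, 0.2014, 0.1818]
tool_rot: [-0.0, 0.985, 0.173, 0.001]
contact_force: [-4.8, -1.3, 7.7]
gripper_width: 0.118
```

>>> carry_out(
  deltas=[
    [[-0.2,0,-0.4],0],
    [[-0.5,0,-1],0],
    [[-0.9,0,-1.8],0],
    [[-1.3,0,-2.7],0],
    [[-1.3,0,-2.7],0],
  ],
  hand=0,
  newtons=40,
)

```text
t: 4.65
eef_pos: [0.5427, 0.1969, 0.2097]
tool_rot: [-0.0, 0.985, 0.173, 0.001]
contact_force: [0.2, -0.2, -1.0]
gripper_width: 0.106
```

```bash
python3 - <<'E'
from h import *
o=readout.get_obs();print(o["t"],o["eef_pos"],o["contact_force"],o["torque"])
im=read_camera("wrist");sd=read_camera("side")
A=cv2.convertScaleAbs(cv2.resize(im[200:400,200:440,::-1],(480,400),interpolation=cv2.INTER_CUBIC),alpha=1.8)
Bq=cv2.resize(sd[110:230,250:346,::-1],(320,400),interpolation=cv2.INTER_CUBIC)
cv2.imwrite("pics/w3.png",np.hstack([A,Bq]))
E
```

```text
4.65 [0.5427416  0.19688648 0.20968117] [ 0.22999653 -0.22242159 -0.98904923] [-0.00710676  0.02123882  0.00410498]
```

View pics/w3.png

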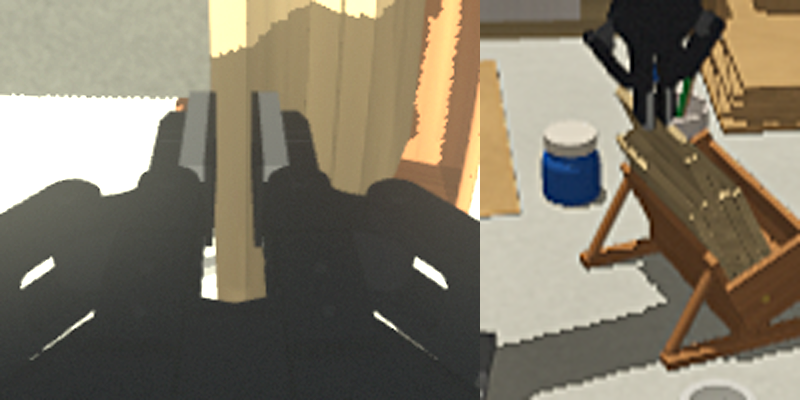

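The board is held flat between the pads (columns 216–247 of the left crop). The side view shows it rising alone, so I keep drawing it up.

>>> carry_out(
  deltas=[
    [[-0.8,0,-1.7],0],
    [[-1.6,0,-3.4],0],
    [[-2.4,0,-5.1],0],
    [[-3.2,0,-6.8],0],
    [[-4,0,-8.5],0],
    [[-4.8,0,-10.2],0],
    [[-5.4,0,-12],0],
    [[-5.4,0,-14],0],
    [[-5.4,0,-16],0],
    [[-5.4,0,-16],0],
  ],
)

```text
t: 6.0
eef_pos: [0.4923, 0.1787, 0.3706]
tool_rot: [-0.001, 0.985, 0.173, 0.003]
contact_force: [-0.9, 0.2, -1.8]
gripper_width: 0.095
```

```bash
python3 - <<'E'
from h import *
o=readout.get_obs();print(o["t"],o["eef_pos"],o["contact_force"],o["torque"])
im=read_camera("scene");sd=read_camera("side");save("s4",im);save("d4",sd)
A=cv2.resize(im[90:210,300:440,::-1],(420,360),interpolation=cv2.INTER_CUBIC)
Bq=cv2.resize(sd[70:220,230:385,::-1],(372,360),interpolation=cv2.INTER_CUBIC)
cv2.imwrite("pics/w4.png",cv2.convertScaleAbs(np.hstack([A,Bq]),alpha=1.4))
E
```

```text
6.0 [0.49227829 0.17868357 0.37062788] [-0.93590548  0.23228918 -1.75261831] [ 0.00541495  0.0833662  -0.02309995]
```

View pics/w4.png

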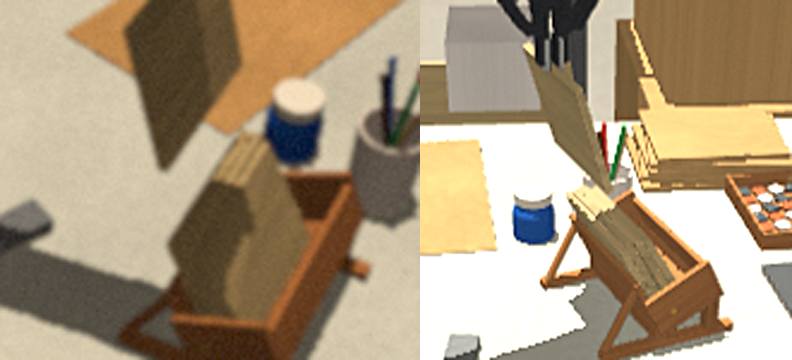

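The tall board is clear of the bin, with its foot above the stack, and the other boards look settled. I'll triangulate its corners to get tilt and foot height.

```bash
python3 - <<'E'
from h import *
cs,cd=get_calibration("scene"),get_calibration("side")
Q={}
for k,a,b in("nb",(146.7,355),(157.5,308)),("nt",(103,343),(97,292.5)),("nt2",(103,343),(88.8,273.8)),("fb",(111.7,381),(122,286)):
    r=[ray("scene",cs,a),ray("side",cd,b)];p=Q[k]=tri(r);print(k,p.round(4),[round(float(np.linalg.norm(np.cross(p-o,d)))*1000,1) for o,d in r])
e=np.array([np.cos(.35),np.sin(.35),0]);n=np.array([-np.sin(.35),np.cos(.35),0]);t=readout.get_obs()["eef_pos"]
for k in Q: print(k,"rel TCP in bin axes mm",[(1000*(Q[k]-t)@v).round(1) for v in(e,n,np.array([0,0,1]))])
for z in(0.11,):
    pass
s=cv2.imread("pics/s4.png");d=cv2.imread("pics/d4.png")
A=cv2.resize(s[60:160,320:400],(400,500),interpolation=cv2.INTER_CUBIC);B=cv2.resize(d[75:175,255:335],(400,500),interpolation=cv2.INTER_CUBIC)
cv2.imwrite("pics/c5.png",cv2.convertScaleAbs(np.hstack([A,B]),alpha=1.5))
E
```

```text
nb [0.5499 0.131  0.1974] [7.7, 7.7]
nt [0.5188 0.1025 0.3672] [16.3, 16.3]
nt2 [0.4854 0.1277 0.362 ] [38.9, 38.9]
fb [0.504  0.2704 0.232 ] [9.9, 9.9]
nb rel TCP in bin axes mm [np.float64(38.8), np.float64(-64.6), np.float64(-171.1)]
nt rel TCP in bin axes mm [np.float64(-0.2), np.float64(-80.7), np.float64(-1.3)]
nt2 rel TCP in bin axes mm [np.float64(-22.9), np.float64(-45.6), np.float64(-6.5)]
fb rel TCP in bin axes mm [np.float64(43.5), np.float64(82.1), np.float64(-136.5)]
```

View pics/c5.png

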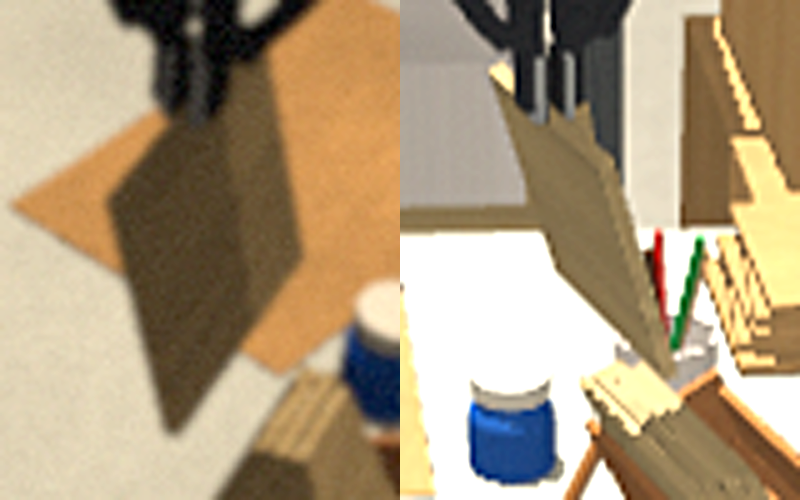

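```bash
python3 - <<'E'
from h import *
from scipy.optimize import least_squares
C={c:get_calibration(c) for c in("scene","side")}
# corners: front face (x=+5) ; (y,z)
O=[("scene",-1,0,147,354.4),("scene",-1,1,101,342),("scene",1,0,111,380.4),("scene",1,1,74,373.6),
("side",-1,0,150.6,308.6),("side",-1,1,97,292.6),("side",1,0,129,287),("side",1,1,88,274)]
def M(p): return R.from_euler("ZXY",[p[3],p[4],p[5]]).as_matrix()  # yaw, roll about x, tilt about y
def W(p,l): return p[:3]+M(p)@np.array(l)
def f(p): return np.concatenate([proj(c,C[c],W(p,[.005 if c=="scene" else -.002,y*.08,z*.14]))-[r,k] for c,y,z,r,k in O])
r=least_squares(f,[.54,.19,.22,.35,0,-.4],loss="soft_l1",f_scale=2);p=r.x
print(p.round(4),"res",f(p).reshape(-1,2).round(1).tolist())
o=readout.get_obs();Q=Rt(o);t=o["eef_pos"]
for n,l in("foot",[0,0,0]),("top",[0,0,.14]): print(n,W(p,l).round(4),"in tool mm",(1000*Q.T@(W(p,l)-t)).round(1))
print("z-axis lean",np.arccos(M(p)[2,2]),"y axis in tool",(Q.T@M(p)[:,1]).round(3),"tool x yaw",np.arctan2(Q[1,0],Q[0,0]))
E
```

```text
[ 0.5295  0.1894  0.2213  0.3162 -0.0126 -0.2935] res [[0.2, -0.6], [-1.9, 0.7], [1.4, 0.3], [-8.7, -0.6], [-0.1, -0.6], [9.7, 1.6], [0.1, 0.6], [0.0, -0.2]]
foot [0.5295 0.1894 0.2213] in tool mm [ 39.4   2.7 147.3]
top [0.4905 0.1784 0.3553] in tool mm [-0.8 -0.2 13.2]
z-axis lean 0.2937833228623579 y axis in tool [ 0.031 -0.999  0.013] tool x yaw 0.34699439665891957
```

The fit says the board is held at the top edge centre, leaning 0.29 rad, with its foot 39 mm ahead of and 147 mm below the TCP. I'm carrying it over to above the easel.

>>> carry_out(
  deltas=[
    [[0,1.6,0],1.5],
    [[-0.1,5,0],4.5],
    [[-0.2,9.5,0],8],
    [[-0.3,14.5,0.5],12],
    [[-0.5,20,1],17],
    [[-0.6,25.5,2],22],
    [[-0.8,31,3],27],
    [[-1,36,4],31],
    [[-1.1,39.7,5],34],
    [[-1.1,41.6,5],35.6],
  ],
)

```text
t: 7.35
eef_pos: [0.6212, -0.2198, 0.3169]
tool_rot: [0.0, 0.99, -0.139, -0.001]
contact_force: [-0.7, -0.2, -1.2]
gripper_width: 0.091
```

>>> carry_out(
  deltas=[
    [[0,0,1],0],
    [[0,0,2.5],0],
    [[0,0,4.5],0],
    [[0,0,6.5],0],
    [[0,0,7.3],0],
    [[0,0,7.3],0],
  ],
)

```text
t: 8.1
eef_pos: [0.6208, -0.2196, 0.2432]
tool_rot: [0.0, 0.99, -0.139, -0.001]
contact_force: [-0.2, -0.2, -1.7]
gripper_width: 0.098
```

```bash
python3 - <<'E'
from h import *
o=readout.get_obs();print(o["t"],o["eef_pos"],Rt(o)[:,0],o["contact_force"],o["torque"],o["gripper_width"])
s=read_camera("scene");d=read_camera("side");save("s6",s);save("d6",d)
A=cv2.resize(s[220:340,215:335,::-1],(400,400),interpolation=cv2.INTER_CUBIC)[:, :];B=cv2.resize(d[180:330,290:410,::-1],(480,600),interpolation=cv2.INTER_CUBIC)
A=cv2.resize(s[220:340,225:325,::-1],(320,384),interpolation=cv2.INTER_CUBIC)
W=np.zeros((600,800,3),np.uint8);W[:384,:320]=A;W[:,320:]=B
cv2.imwrite("pics/c7.png",cv2.convertScaleAbs(W,alpha=1.4))
E
```

```text
8.1 [ 0.62081297 -0.21956175  0.24317224] [ 0.96116862 -0.27594769 -0.00278507] [-0.17955895 -0.23801812 -1.66790212] [-0.02114491  0.05882576  0.06991862] 0.09835970488015408
```

View pics/c7.png

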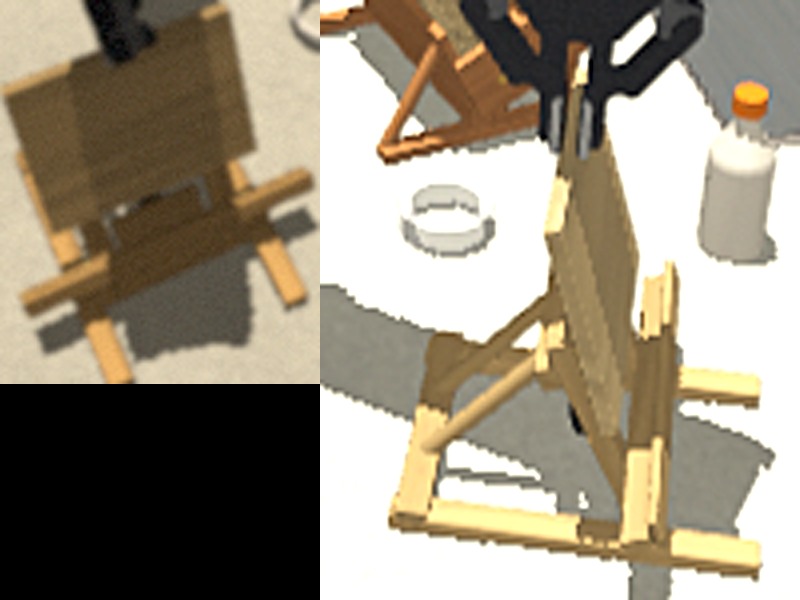

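The scene crop shows the board centred over the tray. In the side crop its near-bottom corner is at (622, 437), ahead of the upright's front edge (560, 350)–(620, 495), and the lip top is at (657, 440). I'll fit the board and easel together from both views.

```bash
cat > fit2.py <<'E'
from h import *
from scipy.optimize import least_squares
C={c:get_calibration(c) for c in("scene","side")}
O=[("scene",.005,-1,0,293.4,242.2),("scene",.005,-1,1,250.3,227.5),("scene",.005,1,0,266.9,305.3),("scene",.005,1,1,224.7,293.75),
("side",0,-1,0,288.5,362.75),("side",0,-1,1,225.75,350.25),("side",0,1,1,192.5,355)]
M=lambda p:R.from_euler("ZXY",p[3:6]).as_matrix()
W=lambda p,l:p[:3]+M(p)@np.array(l)
f=lambda p:np.concatenate([proj(c,C[c],W(p,[x,y*.08,z*.14]))-[r,k] for c,x,y,z,r,k in O])
r=least_squares(f,[.65,-.23,.1,-.28,0,-.3],loss="soft_l1",f_scale=2);p=r.x
print("board",p.round(4));print(f(p).reshape(-1,2).round(1).tolist())
L=.42;n3=lambda x,y,z,q:np.array([q[0]+np.cos(q[2])*x-np.sin(q[2])*y,q[1]+np.sin(q[2])*x+np.cos(q[2])*y,z])
def E(q,s,n,y): return n3(.05-s*np.sin(L)+n*np.cos(L),y,s*np.cos(L)+n*np.sin(L),q)
def fe(q):
    A=[("scene",q[3]+.01,.021,-.115,311.7,231.7),("scene",q[3]+.01,.021,.115,273.3,321.7),("side",q[3]+.01,.021,-.115,290,374.25),("side",q[3]+.01,.021,.115,246.25,377.5),
    ("side",.155,0,-.06,260.5,350.75),("side",q[4],0,-.06,267.5,350),("side",q[5],0,-.06,303.75,365)]
    return np.concatenate([proj(c,C[c],E(q,s,n,y))-[a,b] for c,s,n,y,a,b in A])
r=least_squares(fe,[.636,-.223,-.28,.05,.14,.07],loss="soft_l1",f_scale=2);q=r.x
print("easel",q.round(4));print(fe(q).reshape(-1,2).round(1).tolist())
ci=lambda v:np.array([np.cos(q[2])*(v[0]-q[0])+np.sin(q[2])*(v[1]-q[1]),-np.sin(q[2])*(v[0]-q[0])+np.cos(q[2])*(v[1]-q[1]),v[2]])
for n,l in("foot",[0,0,0]),("rear edge",[-.005,0,0]),("top",[0,0,.14]):
    v=ci(W(p,l));s=-(v[0]-.05)*np.sin(L)+v[2]*np.cos(L);d=(v[0]-.05)*np.cos(L)+v[2]*np.sin(L);print(n,"easel xyz",v.round(4),"along slope",s.round(4),"off plane",d.round(4))
o=readout.get_obs();Q=Rt(o)
print("foot in tool",(1000*Q.T@(W(p,[0,0,0])-o["eef_pos"])).round(1),"lean",np.arccos(M(p)[2,2]).round(3),"yaw board-easel",round(p[3]-q[2],3),"tool yaw-easel",round(np.arctan2(Q[1,0],Q[0,0])-q[2],3))
E
python3 fit2.py
```

```text
board [ 0.6587 -0.231   0.0984 -0.2474 -0.0332 -0.2651]
[[0.4, -1.3], [-0.8, -0.6], [-0.8, -0.2], [-3.0, 4.3], [-2.0, 0.4], [8.4, 0.4], [2.5, 1.2]]
easel [ 0.6406 -0.2227 -0.2794  0.0545  0.1444  0.0335]
[[0.2, 0.1], [-0.2, 1.4], [19.6, -4.1], [-2.0, -0.4], [2.9, -1.3], [-0.5, 1.1], [-0.8, 2.7]]
foot easel xyz [ 0.0196 -0.0029  0.0984] along slope 0.1023 off plane 0.0124
rear edge easel xyz [ 0.0148 -0.0031  0.0971] along slope 0.103 off plane 0.0075
top easel xyz [-0.0172  0.0004  0.2335] along slope 0.2406 off plane 0.0339
foot in tool [ 3.89e+01 -1.00e-01  1.46e+02] lean 0.267 yaw board-easel 0.032 tool yaw-easel -0.0
```

>>> carry_out(
  deltas=[
    [[0.2,0,0.7],0],
    [[0.4,0,1.5],0],
    [[0.6,0,2.2],0],
    [[0.8,0,2.9],0],
    [[0.8,0,2.9],0],
    [[0.8,0,2.9],0],
  ],
)

```text
t: 8.95
eef_pos: [0.6291, -0.2225, 0.2156]
tool_rot: [0.001, 0.99, -0.14, -0.0]
contact_force: [-0.0, -0.2, -1.9]
gripper_width: 0.098
```

>>> carry_out(
  deltas=[
    [[0.25,0,0.5],0],
    [[0.4,0,0.9],0],
    [[0.4,0,0.9],0],
  ],
)

```text
t: 9.32
eef_pos: [0.6329, -0.2235, 0.2061]
tool_rot: [0.001, 0.99, -0.139, -0.001]
contact_force: [0.4, 0.9, -1.9]
gripper_width: 0.098
```

>>> carry_out(
  deltas=[
    [[0.1,0,0.3],0],
    [[0.1,0,0.3],0],
  ],
)

```text
t: 9.57
eef_pos: [0.6336, -0.2248, 0.2035]
tool_rot: [0.001, 0.99, -0.14, -0.0]
contact_force: [-0.5, -1.2, 1.7]
gripper_width: 0.096
```

>>> carry_out(
  deltas=[
    [[0.15,0,0.3],0],
    [[0.15,0,0.3],0],
  ],
)

```text
t: 9.82
eef_pos: [0.6356, -0.2262, 0.2037]
tool_rot: [0.001, 0.99, -0.14, 0.001]
contact_force: [-6.8, 1.4, 17.6]
gripper_width: 0.098
```

The tool feels a firm stop at 17.6 N, with a push ratio matching the sloping floor and the foot at about z 0.057, where the floor was seen. I'll ease the force and hold.

>>> carry_out(
  deltas=[
    [[-0.1,0,-0.15],0],
    [[-0.1,0,-0.15],0],
    [[-0.1,0,-0.15],0],
  ],
)

```text
t: 10.2
eef_pos: [0.6345, -0.2254, 0.2045]
tool_rot: [0.001, 0.99, -0.14, 0.0]
contact_force: [0.9, -0.4, -2.5]
gripper_width: 0.097
```

```bash
python3 - <<'E'
from h import *
o=readout.get_obs();print(o["t"],o["eef_pos"],o["contact_force"],o["torque"])
d=read_camera("side");s=read_camera("scene");save("d8",d);save("s8",s)
for q in("tall_board","tall_board_top","easel_mid"):
  for c in("scene","side"):
    for x in models.spot_in(q,c)[:1]: print(q,c,np.round(x["centre"],1),round(x["score"],2))
E
```

```text
10.2 [ 0.63452495 -0.22543953  0.20452198] [ 0.93813794 -0.44307789 -2.45152966] [-0.01112543  0.03904488  0.00838448]
tall_board scene [274.  268.4] 0.74
tall_board side [258.1 365.1] 0.67
tall_board_top scene [271.8 269.2] 0.6
tall_board_top side [255.4 365.9] 0.94
easel_mid scene [304.5 278.8] 0.62
easel_mid side [282.9 351.5] 0.74
```

The viewer is used up, so from here I go by force and numbers. Re-seat on the floor, still holding.

>>> carry_out(
  deltas=[
    [[0,0,0.15],0],
    [[0,0,0.2],0],
    [[0,0,0.2],0],
    [[0,0,0.2],0],
    [[0,0,0.2],0],
  ],
)

```text
t: 11.22
eef_pos: [0.6345, -0.2269, 0.2038]
tool_rot: [0.001, 0.99, -0.141, 0.001]
contact_force: [-3.8, -2.4, 6.1]
gripper_width: 0.094
```

>>> carry_out(
  deltas=[
    [[-0.2,0,0.15],0],
    [[-0.4,0,0.25],0],
    [[-0.6,0,0.3],0],
    [[-0.6,0,0.3],0],
  ],
)

```text
t: 11.72
eef_pos: [0.629, -0.2257, 0.2016]
tool_rot: [0.002, 0.99, -0.141, 0.002]
contact_force: [-2.7, -1.7, 6.1]
gripper_width: 0.102
```

>>> carry_out(
  deltas=[
    [[-0.3,0,0.15],0],
    [[-0.6,0,0.25],0],
    [[-0.9,0,0.35],0],
    [[-0.9,0,0.35],0],
  ],
)

```text
t: 12.22
eef_pos: [0.6205, -0.223, 0.198]
tool_rot: [0.002, 0.99, -0.141, 0.002]
contact_force: [0.6, -1.7, 2.3]
gripper_width: 0.095
```

```bash
python3 - <<'E'
from h import *
o=readout.get_obs();print(o["t"],o["eef_pos"],o["contact_force"],o["torque"])
# where do side/scene pictures differ in foot region vs predicted poses: overlay score via edges
import pickle
s=read_camera("scene");d=read_camera("side");save("s9",s);save("d9",d)
g=cv2.cvtColor(d,cv2.COLOR_RGB2GRAY)[250:325:2,335:390]
for i,r in enumerate(g): print(250+2*i," ".join("%3d"%v for v in r[::2]))
E
```

```text
12.225 [ 0.62053042 -0.22298175  0.19799745] [ 0.62514068 -1.72243766  2.29707851] [-0.31391286 -0.37863428 -0.01591377]
250 206 206 204 200 205 188 179 160 106 113  83  84  87  86  82  84  83 116 111 160 158 181 107 209 207 207 208 207
252 204 203 202 203 207 181 181  90 107 112  81  85  87  86  82  84  82 109 111 169 129 174 110 211 206 207 205 207
254 207 207 204 212 189 174 186  92 108 115  76  85  86  85  84  82  83  84 112 136 145 168 114 210 205 208 207 209
256 206 204 209 195  65 174 179 104 106 113 115  84  88  86  83  81  85  80 118 116 149 142 124 209 207 208 208 205
258 204 210 159  72  82  87  89 111 107 113 114  82  86  82  83  82  84  80  83 115 146 131 142 209 207 210 205 205
260 214 123  78  84  80  85  89  90 109 113 113  95  85  82  85  84  82  83  85 120 149 118 140 208 207 206 207 205
262  88  80  80 121 224 118  93  92 112 113 112 117  85  83  85  85  85  84  82 119  62  69 173 212 208 210 206 209
264  83  83 117 220 213 176 137  93  93 111 112 118  81  82  82  86  83  85  84  98  71  70 182 204 206 207 207 205
266  85  84 189 201 208 173  70  95  92 115 113 115
[... 2728 characters left out ...]
  85
314  90  91  88  94 110 132 149 165  88  95  93  88  86  85  80 163 167 161 158  60 101 100 186 182 183 185 191 185
316 157 157 158  71  72  75  85  85  83  84  86  87  91  92  93  79  84  85  87 101  79 102 187 183 183 183 184 185
318 209 209 209 211 217 214 155 162  73  81  78  82  84  86  85  87  87  87  88  91  96 100 164 170 183 190 191 189
320 208 202 202 203 205 202 207 205 211 217 217 155 161 162 161  80  91  95  90  89  91  90  88  87  83  85  97 122
322 204 202 206 208 197 200 202 205 204 202 205 209 205 207 207 217 160 102 102 102 104  99 157 155 160  78  80  82
324 206 201 204 201 203 201 202 204 204 203 206 210 203 206 204 208  77 107 101 102  99 108 212 200 205 217 220 215
```

The printed side-view pixels show the board's edge strip running down between the upright and the lip (lip at columns 371–374), and ending behind the tray's end. So it's in the tray and close to the uprights. Next I open slightly and follow it back with the rear pad.

>>> carry_out(
  deltas=[
    [[0,0,0.1],0],
    [[0,0,0.2],0],
    [[-0.3,0,0.3],0],
    [[-0.6,0,0.4],0],
    [[-0.9,0,0.4],0],
    [[-1.2,0,0.4],0],
    [[-1.5,0,0.4],0],
    [[-1.5,0,0.4],0],
  ],
  hand=0.22,
  newtons=20,
)

```text
t: 13.32
eef_pos: [0.6106, -0.2199, 0.1961]
tool_rot: [0.003, 0.99, -0.14, 0.007]
contact_force: [11.3, -3.0, -1.1]
gripper_width: 0.218
```

```bash
cat > dump.py <<'E'
from h import *
import sys
o=readout.get_obs();print(o["t"],o["eef_pos"],o["contact_force"],o["torque"])
d=read_camera("side");g=cv2.cvtColor(d,cv2.COLOR_RGB2GRAY)[214:314:4,325:385:2]
for i,r in enumerate(g): print(214+4*i," ".join("%3d"%v for v in r))
s=read_camera("scene");save("sL",s);save("dL",d)
for q in("tall_board","tall_board_top"):
  for c in("scene","side"):
    for x in models.spot_in(q,c)[:1]: print(q,c,np.round(x["centre"],1),round(x["score"],2))
E
python3 dump.py
```

```text
13.325 [ 0.61058707 -0.219852    0.19608217] [11.31736076 -3.04171915 -1.08294346] [-0.82088426 -2.51342011  0.01697642]
214  69  25  28  28  27  27  21  29  19 100 161 166 219 128  26  29  25 219 115  18  27  27  22  74 222 206 206 203 208 208
218 221 163  31   6   8  21  27  25  18 138 209 211 173 168  25  27  26  26  26  28  27  24 188 207 206 206 209 211 209 207
222 205 203 206 206 205 219  10  36  50 152 210 214  72  40  23  28  21  99 121  41 136 211 203 206 208 207 206 206 206 207
226 179 214 218 205 211 221   9  88  63 191 207 176  78  41 105  24  61 167 208 204 204 200 204 204 202 203 208 206 205 205
230 144 159 158 221 197 219   7  95  39 201 210  62  79  70  82  22  81 133 134 206 204 203 202 203 205 203 203 207 206 209
234 206 219 176 161 177 205 215  79  44 215 215  71  80  92  53  32  90  89 134 124 209 203 203 204 205 205 208 208 205 209
238 145 148 152  99 110 206 204 205 206 205 176  77  79  81  81  85  87  88  89 122 123 213 202 202 202 205 205 203 205 211
242 142 100  97 163 207 203 203 205 207 209  61  76  78  79  83  85  87  89  88  79 132 117 218 209 204 206 205
[... 1570 characters left out ...]
03  80  85  89  97  93 129 132 170  95  78 102 101 102
298  97  93  88  85  87  91 209  97  98 101 102  98 103 100 103 104 102 103  81  84  86 107 100 135 181  85  98 102 100 101
302 210 208 208 215 219 214 218 215 159 162 157  91 101 101 101 102 102 103 104  84  81  73  90  93 180  95  99 100 101 100
306 169 174 168 167 184 185 200 198 204 210 208 211  88 102 104 103 103 102 103 100  99 176 170 159 181  96 101 103  99 101
310 184 186 185 185 185 184 184 184 185 186 185 183 191  78  78  76  78  76  78  79  97 174 170 149 161  96  97  99  95 207
tall_board scene [268.9 269.4] 0.88
tall_board side [257.  359.1] 0.65
tall_board_top scene [269.8 268. ] 0.91
tall_board_top side [259.1 362.2] 0.97
```

The force is now the front pad pressing the board back on the uprights, and the pixel strip lies parallel to them. Release and withdraw upward.

>>> carry_out(
  deltas=[
    [[0.3,0,0],0],
    [[0.3,0,0],0],
    [[0.3,0,0],0],
    [[0.3,0,0],0],
  ],
  hand=0.5,
)

```text
t: 14.12
eef_pos: [0.613, -0.2207, 0.1958]
tool_rot: [0.003, 0.99, -0.14, 0.007]
contact_force: [0.9, 1.1, 0.7]
gripper_width: 0.501
```

>>> carry_out(
  deltas=[
    [[0,0,-1],0],
    [[0,0,-3],0],
    [[0,0,-6],0],
    [[0,0,-10],0],
    [[0,0,-14],0],
    [[0,0,-14],0],
    [[0,0,-14],0],
  ],
)

```text
t: 15.0
eef_pos: [0.6111, -0.2196, 0.3364]
tool_rot: [0.002, 0.99, -0.14, 0.007]
contact_force: [0.3, -0.1, 0.7]
gripper_width: 0.499
```

```bash
python3 dump.py; python3 - <<'E'
from h import *
g=cv2.cvtColor(cv2.imread("pics/sL.png"),cv2.COLOR_BGR2GRAY)[240:330:4,220:332:4]
for i,r in enumerate(g): print(240+4*i," ".join("%3d"%v for v in r))
E
```

```text
15.0 [ 0.61106682 -0.21955131  0.33638778] [ 0.31858702 -0.09729233  0.72373486] [ 0.05113491 -0.00920431 -0.04914917]
214  68  64  68  67  86  94 103  94  89  97 159 164 214 202 177 207 205 206 208 206 208 207 207 205 206 204 204 201 207 206
218 219 154 158 163 216 208 207 207 206 207 205 209 167 157 111 163 206 204 205 206 206 207 205 203 204 205 207 210 207 205
222 203 202 204 204 203 201 202 204 205 204 206 212  69  80  80 118 164 207 206 202 204 205 202 205 206 206 204 205 205 204
226 176 213 216 204 208 206 201 204 202 204 204 181  75  78  80  83 127 166 206 202 203 198 202 203 200 201 206 204 204 204
230 142 158 156 220 195 203 202 204 204 202 209  60  79  77  79  85  86 131 132 205 203 201 201 202 204 202 203 205 205 208
234 205 217 174 159 176 203 200 202 200 202 213  68  78  80  77  86  85  87 132 123 208 201 201 203 203 204 205 206 204 207
238 143 145 151  98 109 204 202 203 203 204 181  74  79  80  79  85  86  87  86 123 122 212 201 201 201 203 204 202 203 209
242 141  98  96 160 205 202 201 203 204 205 129 124  69  79  82  84  86  87  87  78 131 117 216 207 203 204 205 2
[... 4236 characters left out ...]
 150
308 146 149 151 146 138 114 111  83  65  58  43  46  50  44  55  59  62  62  62  60  65 147 143 132 138 138 148 150
312 148 150 151 116 105  75  58  57  48  45  47  47  59  64  59  58  62  55  59  58  56 139 150 109 138  99 143 152
316 147 147 150 106  58  91 145  82  47  42  57  62  57  58  58  58  58  59  59  60  58 138 147 143 104 140 151 149
320 147 148 151 151 144 128  64  61  58  97  73  57  58  60  58  60  60  58  59  57  58 140 146 148 152 149 148 148
324 145 148 151 146 101  55  60  55 109 133 122  73  57  64  60  61  56  59  57  58  55 144 145 145 150 144 147 148
328 145 149 148 147 142  56  86 139 138 137 131  86  58  60  60  64  89 106 139 136 136 144 147 145 146 149 149 146
```

```bash
python3 - <<'E'
from h import *
q=[.6406,-.2227,-.2794];L=.42;c=get_calibration("scene")
ex=np.array([np.cos(q[2]),np.sin(q[2]),0]);ey=np.array([-ex[1],ex[0],0]);ez=np.array([0,0,1.])
u=-np.sin(L)*ex+np.cos(L)*ez;n=np.cos(L)*ex+np.sin(L)*ez;O=np.array([q[0],q[1],0])+.05*ex+.01*n
for k,a in("left",[(264,230.5),(280,235),(300,243)]),("right",[(244,299),(268,304),(276,307)]),("lip ends",[(311.7,231.7),(273.3,321.7)]):
    for p in a:
        o,d=ray("scene",c,p);O2=O+.011*n if k[1]=="i" else O
        if k=="right" or k=="left": O2=O
        x=o+d*((O2-o)@n)/(d@n)-O2;print(k,p,"y",(x@ey).round(4),"s",(x@u).round(4))
E
```

```text
left (264, 230.5) y -0.0819 s 0.1817
left (280, 235) y -0.0845 s 0.1368
left (300, 243) y -0.083 s 0.0747
right (244, 299) y 0.0765 s 0.1639
right (268, 304) y 0.0744 s 0.0928
right (276, 307) y 0.0769 s 0.0663
lip ends (311.7, 231.7) y -0.1152 s 0.0651
lip ends (273.3, 321.7) y 0.1114 s 0.0655
```

```bash
python3 -c "
from h import *
print(bot.hand_in())"
```

```text
the job is handed in; nothing more can be done
None
```

The tall board is standing in the easel tray and leaning back against both uprights. I handed the job in at about 15 s; no verdict is reported.

- **Drawing it out:** I gripped the free rim, drew the board up along its slope and carried it to the easel. After the lift, camera crops showed the other four boards settled in the bin. I did not look at the bin again after that.
- **Setting it down:** I felt for the tray floor while still holding the board. The first touch gave 17.6 N, and I re-seated it at about 6 N. I then leaned the board back under control, let go and raised the gripper clear.

**Last checks:**
- **Position:** the side and scene views put the foot between the uprights and the lip. The board looks parallel to the uprights and square, about 2–4 mm off centre.
- **After release:** the board stayed leaning on the uprights, and the tool read under 1 N of contact.

**Disagreements and limits:**
- The board hung at a lean of about 0.27–0.29 rad in the grip, not its 0.45 rad in the bin.
- One lip corner I picked in the side view was about 20 pixels off, and the fit treated it as an outlier.
- The first move back from the tray floor lost contact, so I re-seated the board while holding it.
- I had used all 12 pictures by the time of the release, so the last checks rest on pixel values and forces.

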